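# Turn the repaired wheel until its high spot stands at the pointer

## Robot

A 6-joint arm with a two-finger parallel gripper is mounted at the origin on the work surface. World frame = base frame: x ahead of the robot, y to its left, z up, the work surface at z = 0. Lengths are in m, angles in rad, forces in N, time in s.
With the tool pointing down it reaches from about 0.325 to 0.925 m from the base axis. Payload 3.1 kg.
Tool frame: the origin (TCP) lies midway between the tips of the shut fingers; the grasp point (between the pads) lies 19 mm behind it; z points along the fingers, y is the direction in which the jaws open and shut (so a half turn about z gives the same grasp; the last joint's range is limited). The gripper opens to 85 mm and grips with 20 to 120 N. Pads are 22 mm wide; open, the fingers measure 114 mm over their backs; the gripper's body (76 mm by 85 mm) begins 54 mm behind the grasp point. The pads swing forward as they close: fully open they stand 13 mm farther back than shut.
Start: joints at [-1.423, 0.217, 1.613, -0, 1.311, -0.112], TCP at [0.161, -0.604, 0.231] pointing down, gripper open.
Joint ranges: [-2.75, 2.75], [-0.78, 2.1], [0.31, 2.55], [-1.13, 4.27], [0.13, 2.63], [-2.58, 2.58]. Speed limits (rad/s): [2.79, 2.79, 3.14, 3.14, 3.14, 3.14].

## Interface

Orientations are given as [roll, pitch, yaw] about the fixed x, y, z axes, in that order (R = Rz(yaw) Ry(pitch) Rx(roll)).
In Python, from rig import state, snapshot, close_job gives the robot as it stands. The module is installed in compiled form; this text tells all that it offers.
- The arm moves only by the tool step_arm, never from a script. Its argument "commands" is a list of rows, each a list of 7 numbers: the shift along the tool's x, y, z in units of 30 mm (1.0 is 30 mm), then the turn, a rotation vector about the tool's x, y, z in units of 6 degrees (1.0 is 6 degrees), then the gripper's target within -1 to 1 (fully open at 1, half-way at 0, shut at -1). In form: [[x, y, z, ax, ay, az, jaw], ...]. A call has 1 to 12 rows; each row is the pose to reach, as a shift and turn from the pose commanded when the call began, along the tool's axes at that moment; what a row does not reach only later rows make up. A row lasts 1/10 s, in which the tool goes at most 50 mm and 8.59 degrees, less where a joint would pass 70% of its speed; a pose out of reach is approached as far as the arm can. A call with a gripper value outside its range is refused whole. The fingers move at their own pace and stop on an object; "squeeze" is the grip in N (left out, the last holds). Time passes only in rows, so rows that repeat a pose let the fingers close. It gives the time, the measured TCP pose, the force and the opening at its end, in the units of the state.
- state(): the state, without advancing time (a new reading comes with each control period).
- snapshot(name): name is "side" or "top" or "wrist"; returns a dict with "frame" (400x640x3 uint8, blue, green, red), "depth" (400x640 float32, m along the optical axis (not along the pixel's ray), 0 where there is no reading), "fov_y" (degrees; the focal length in pixels is half the picture's height over the tangent of half this angle, whatever the lens; pixels are square), "cx", "cy" (the principal point, pixels), "R" (3x3) and "t" (3): a world point X has camera coordinates R X + t. Camera axes: x right, y down, z forward; pixel columns grow to the right and rows downward; lengths in m; the calibration is good to about 2 mm. A picture is of the moment at which its call begins.
- close_job(): hands the job in, once; it reports no verdict.
The state is a dict: "time_s": time; "joints": joint angles; "dq": joint speeds; "joint_torque": joint torques, N m; "eef_pos": TCP position; "tcp_rot": TCP orientation; "contact_force": force on the tool from outside, world axes, zero at the start; "wrist_torque": the same for the moment, N m; "opening": finger opening in m.
Only numpy, scipy, OpenCV 4.12 (cv2) and the standard library are available. Lean on these libraries where they do the work, as an engineer would, in place of code of your own. Each camera call takes 0.05 s, during which the arm holds its last target.

## Task

The steel wheel on the checking stand has two weld build-ups on its rim. Using the upright handle, turn the wheel slowly, never faster than half a turn a second, until the higher build-up (the one standing furthest out) is right in front of the tip of the fixed pointer, then let go and leave the wheel at rest there. Do not disturb the loose things lying around the stand.

Things in the scene. Friction and masses are not known exactly. Their poses are not given: they have to be found in the camera images.
- wheel: Bright steel wheel lying flat on the stand, 244 mm diameter, 12 mm thick, free to turn either way without a stop about a vertical axis. Its origin is on that axis in its underside, 70 mm above the table; its z is up and its x points through the high spot. Its top is 82 mm above the table; a dark hub nut at its centre (26 mm diameter) rises to 94 mm. The bearing drags (0.12 N m, about 2 N at the handle), so the wheel stays where it is left.
- high_spot (a point): Crest of the higher weld build-up on the wheel's rim: a round hump about 60 mm long and 11 mm thick, standing 24 mm out from the rim. The point is the outermost point of the hump, 146 mm from the wheel's axis, at mid thickness, 76 mm above the table. The other hump, 109 degrees clockwise from it seen from above, is about 40 mm long and only stands 6 mm out: it is not the high spot.
- pointer_tip (a point): Sharp tip of the fixed pointer, a 50 mm long level brass cone that points at the wheel's axis from a square dark steel clamp (top 87 mm above the table, post top 90 mm) on a post on the stand. The tip is 154 mm from the axis, 76 mm above the table; it clears the high spot by 8 mm. The stand also has a blunt round post, 26 mm diameter and 80 mm high, 185 mm from the axis and 126 degrees counterclockwise from the pointer, with no cone: it is not the pointer.
- handle (a point): Upright black cylindrical handle on top of the wheel, 22 mm diameter, a sleeve that spins freely on its pin, so that it may be gripped from above and led round without turning the hand. It stands 72 mm from the wheel's axis, 137.5 degrees counterclockwise from the high spot seen from above; the sleeve runs from 88 to 142 mm above the table. The point is on its axis, 124 mm above the table.
- bar: Bystander: loose reddish-brown bar of polishing compound, 100 x 45 x 35 mm, lying on the table; origin at the centre of its underside.
- grinding_disc: Bystander: loose black abrasive disc, 115 mm diameter, 28 mm high, lying flat on the table; origin at the centre of its underside.
- wrench: Bystander: loose steel wrench lying on the table, about 180 mm long; origin about the middle of its underside.

How it is judged:
At the end, for the whole second after the job is handed in: The crest of the high spot is within 28 mm of the pointer tip, seen from above (within about 10 degrees of facing it), and the wheel is at rest (under 0.05 rad/s) (horizontal distance between high_spot and pointer_tip below 0.028 m and angular speed of wheel below 0.05 rad/s); the robot touches nothing.
It fails at once if the wheel is spun faster than half a turn a second (angular speed of wheel above 3.2 rad/s).
It fails at once if a loose thing beside the stand is moved by more than 20 mm (distance of any of bar, grinding_disc, wrench from where it was at the start of the episode above 0.02 m).
It also fails if it takes over 40 s, if anything falls off the work surface, if the arm or the gripper's body presses on something with over 40 N, if the wrist force passes 120 N, or if a joint passes its speed limit or range.

## Working session

There is one attempt and no reset: what is moved stays moved. The work goes in short steps, Python scripts to look and compute and a tool call to move; the robot and the scene stay as the last step left them, time stands still between calls to the robot, and variables do not carry over. Pictures are saved under pics/ and viewed, and the job is handed in when it is done.

Besides the shell and the picture viewer there is one more tool, called after "Emit:" as name([rows], argument=value, ...), one row to a line, values as JSON. step_arm: Moves the arm, as the interface text tells. Its arguments: {"type":"object","properties":{"commands":{"type":"array","items":{"type":"array","items":{"type":"number"}}},"squeeze":{"type":"number"}},"required":["commands"]}

```bash
mkdir -p pics; cat > h.py <<'E'
import numpy as np, cv2
from rig import state, snapshot, close_job
def K(s):
    f=200/np.tan(np.radians(s["fov_y"])/2); return f,s["cx"],s["cy"]
def ray(s,u,v,z):
    f,cx,cy=K(s); R=np.array(s["R"]);t=np.array(s["t"])
    o=-R.T@t; d=R.T@np.array([(u-cx)/f,(v-cy)/f,1]); return o+d*(z-o[2])/d[2]
def proj(s,X):
    f,cx,cy=K(s); c=np.array(s["R"])@X+np.array(s["t"]); return c[0]/c[2]*f+cx,c[1]/c[2]*f+cy
E
python3 - <<'E'
from h import *
st=state(); print(st)
for n in ["top","side"]:
    s=snapshot(n); cv2.imwrite(f"pics/{n}0.png",s["frame"]); np.save(f"{n}0.npy",s,allow_pickle=True); print(n,s["fov_y"],s["cx"],s["cy"],s["R"],s["t"])
E
```

```text
{'time_s': 0.0, 'joints': array([-1.42320205e+00,  2.17715509e-01,  1.61496835e+00, -2.65536468e-05,
        1.31126015e+00, -1.12234216e-01]), 'dq': array([-0.00026967,  0.00071039,  0.0003951 ,  0.00111308, -0.00080434,
       -0.00010827]), 'joint_torque': array([ 1.98331845e-04, -3.96849239e+01, -3.03848505e+01, -1.31018302e-05,
        9.82094847e-03,  8.38983539e-06]), 'eef_pos': array([ 0.16044356, -0.6032068 ,  0.22997436]), 'tcp_rot': array([-3.13925322e+00, -2.37861615e-04,  2.59835058e-01]), 'contact_force': array([-0.74678841, -0.58587016,  0.60182195]), 'wrist_torque': array([-0.04735681,  0.00472766, -0.01492241]), 'opening': 0.08504960027265449}
top 55.96591424902016 318.3456835144222 194.71991088721003 [[ 0.01193844 -0.9999217  -0.00375044]
 [-0.99563895 -0.01154008 -0.09257378]
 [ 0.09252325  0.00483927 -0.99569876]] [-0.01722773  0.56335035  1.14965003]
side 49.01911031308326 316.06440722942995 199.1363766826611 [[-0.74189819 -0.67028953  0.01729225]
 [-0.36006369  0.3765094  -0.85357765]
 [ 0.56563347 -0.63949403 -0.52067856]] [0.40074555 0.30943307 1.04708245]
```

View pics/top0.png

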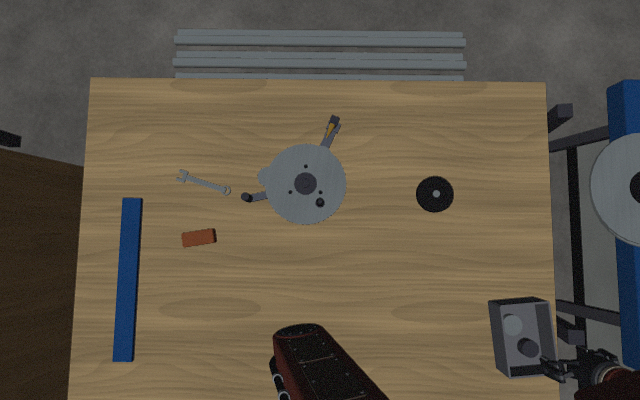

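View pics/side0.png

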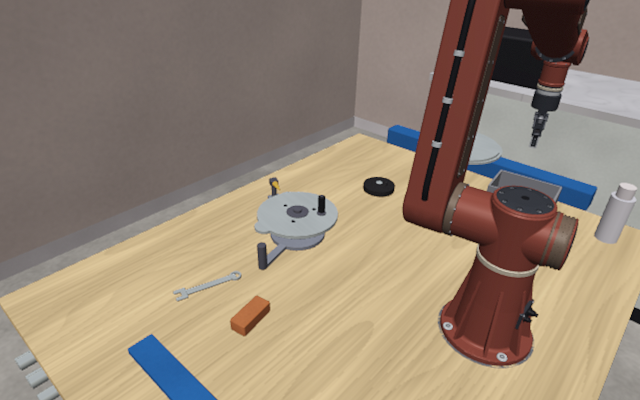

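```bash
python3 - <<'E'
from h import *
s=np.load("top0.npy",allow_pickle=True).item(); im=s["frame"]
c=im[90:260,160:480]; cv2.imwrite("pics/topz.png",cv2.resize(c,None,fx=2.5,fy=2.5,interpolation=cv2.INTER_CUBIC))
E
```

```text
(no output)
```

View pics/topz.png

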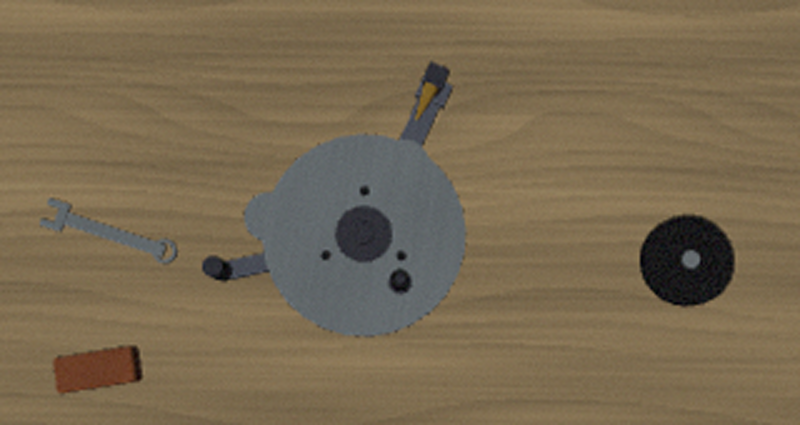

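```bash
python3 - <<'E'
from h import *
s=np.load("top0.npy",allow_pickle=True).item()
p=lambda u,v,z: ray(s,160+(u+.5)/2.5-.5,90+(v+.5)/2.5-.5,z)
c=p(364,234,.094);
# rim left/right/top/bottom at .082
print("hub",c,"rim",[(p(a,b,.082)) for a,b in((263,238),(465,236),(364,134),(366,336))])
h=p(400,281,.142)
for n,q in dict(handle=h,hump=p(246,214,.079),tip=p(417,120,.076),clamp=p(438,72,.087),post=p(213,266,.08)).items():
    d=q[:2]-c[:2]; print(n,q,np.hypot(*d),np.degrees(np.arctan2(d[1],d[0])))
hs=cv2.cvtColor(s["frame"],cv2.COLOR_BGR2HSV)
m=cv2.inRange(hs,(15,120,80),(30,255,255)); m[:100]=0;m[150:]=0;m[:,:300]=0;m[:,360:]=0
ys,xs=np.nonzero(m); print(list(zip(xs,ys))[-6:],len(xs))
b=ray(s,xs.mean(),ys.mean(),.076); print(b)
E
```

```text
hub [0.5906024  0.02797172 0.094     ] rim [array([0.58589095, 0.14891154, 0.082     ]), array([ 0.59106128, -0.09204025,  0.082     ]), array([0.71345215, 0.03029197, 0.082     ]), array([0.47076351, 0.02425229, 0.082     ])]
handle [ 0.53196863 -0.01521509  0.142     ] 0.07282183699200644 -143.62643068404657
hump [0.61498394 0.17048335 0.079     ] 0.14458224066563827 80.29157025011256
tip [ 0.73283117 -0.03349751  0.076     ] 0.15494350604964666 -23.373306665405607
clamp [ 0.78939214 -0.05808478  0.087     ] 0.21661736067131293 -23.407888314507858
post [0.55183665 0.2080112  0.08      ] 0.18416567696035538 102.1512979038587
[(np.int64(328), np.int64(134)), (np.int64(327), np.int64(135)), (np.int64(328), np.int64(135)), (np.int64(326), np.int64(136)), (np.int64(327), np.int64(136)), (np.int64(326), np.int64(137))] 55
[ 0.76094832 -0.0432488   0.076     ]
```

```bash
cat >> h.py <<'E'
from scipy.spatial.transform import Rotation as Ro
def rel(target,pos=None):
    st=state(); R=Ro.from_euler("xyz",st["tcp_rot"])
    p=st["eef_pos"] if pos is None else np.array(pos)
    return np.round(R.inv().apply(np.array(target)-p)/.03,2)
E
python3 -c "
from h import *
print(rel([.532,-.0155,.215],[.161,-.604,.231]))"
```

```text
[ 16.99 -15.78   0.57]
```

Emit:
step_arm([
  [1.3,-1.2,0.05,0,0,0,1],
  [2.6,-2.4,0.1,0,0,0,1],
  [3.9,-3.6,0.1,0,0,0,1],
  [5.2,-4.8,0.2,0,0,0,1],
  [6.5,-6,0.2,0,0,0,1],
  [7.8,-7.2,0.3,0,0,0,1],
  [9.1,-8.4,0.3,0,0,0,1],
  [10.4,-9.7,0.4,0,0,0,1],
  [11.7,-10.9,0.4,0,0,0,1],
  [13,-12.1,0.4,0,0,0,1],
  [14.3,-13.3,0.5,0,0,0,1],
  [15.5,-14.4,0.5,0,0,0,1],
], squeeze=40)

```text
time_s: 1.3
eef_pos: [0.4806, -0.0945, 0.2165]
tcp_rot: [-3.142, 0.0, 0.26]
contact_force: [0.8, -1.1, -0.1]
opening: 0.0857
```

```bash
python3 -c "
from h import *
st=state();print(st['eef_pos'],st['tcp_rot'],st['joints'],rel([.532,-.0155,.215]))"
```

```text
[ 0.48056663 -0.09448582  0.21648636] [-3.14158641e+00  2.92184821e-04  2.59932251e-01] [-3.37453259e-01 -6.22250310e-02  1.93995848e+00 -1.66981278e-04
  1.26410430e+00  9.73461251e-01] [ 2.33 -2.1   0.05]
```

Emit:
step_arm([
  [0.8,-0.7,0,0,0,0,1],
  [1.5,-1.4,0,0,0,0,1],
  [1.5,-1.4,0,0,0,0,1],
  [1.5,-1.4,0,0,0,0,1],
  [1.5,-1.4,0,0,0,0,1],
])

```text
time_s: 1.8
eef_pos: [0.5123, -0.045, 0.2164]
tcp_rot: [-3.142, 0.001, 0.259]
contact_force: [-0.3, -0.1, -0.2]
opening: 0.0857
```

```bash
python3 -c "
from h import *
st=state();print(st['eef_pos'],st['tcp_rot'],rel([.532,-.0155,.215]),rel([.532,-.0155,.107]))
s=snapshot('wrist');cv2.imwrite('pics/w1.png',s['frame']);np.save('w1.npy',s,allow_pickle=True)
print(proj(s,np.array([.532,-.0155,.142])))
"
```

```text
[ 0.51225138 -0.04501585  0.21642531] [-3.14153772e+00  1.11854015e-03  2.59201709e-01] [ 0.89 -0.78  0.05] [ 0.89 -0.78  3.65]
(np.float64(293.2077638837578), np.float64(177.54495555733976))
```

View pics/w1.png

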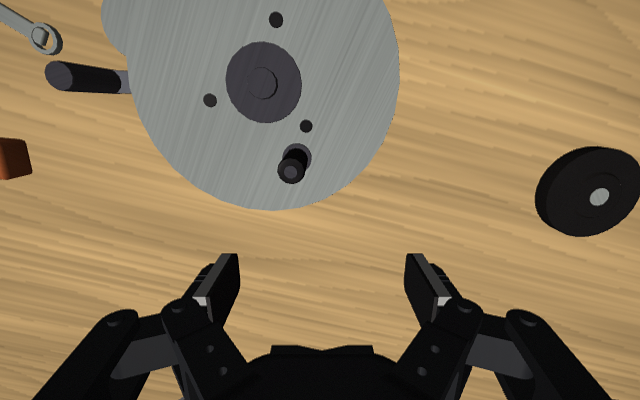

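The wrist view shows the handle top at about (291,171). The earlier estimate put it at (293,177), which is a few mm off.

```bash
python3 -c "
from h import *
s=np.load('w1.npy',allow_pickle=True).item()
h=ray(s,291,171.5,.142);c=ray(s,263,82.5,.094)
print(h,c,h-c,np.degrees(np.arctan2(*(h-c)[1::-1])), np.hypot(*(h-c)[:2]))
print(rel([.534,-.0155,.215]),rel([.534,-.0155,.107]))
"
```

```text
[ 0.5362313  -0.01276228  0.142     ] [0.59401945 0.03027175 0.094     ] [-0.05778815 -0.04303403  0.048     ] -143.32545757252655 0.07205135961794805
[ 0.95 -0.77  0.05] [ 0.96 -0.77  3.65]
```

Emit:
step_arm([
  [0.5,-0.4,0,0,0,0,1],
  [1,-0.8,0,0,0,0,1],
  [1,-0.8,0.8,0,0,0,1],
  [1,-0.8,1.6,0,0,0,1],
  [1,-0.8,2.4,0,0,0,1],
  [1,-0.8,3.1,0,0,0,1],
  [1,-0.8,3.6,0,0,0,1],
  [1,-0.8,3.6,0,0,0,1],
])

```text
time_s: 2.65
eef_pos: [0.5334, -0.0141, 0.1063]
tcp_rot: [-3.139, 0.005, 0.258]
contact_force: [-0.5, -0.2, 0.0]
opening: 0.0853
```

Emit:
step_arm([
  [0,0,0,0,0,0,-0.2],
  [0,0,0,0,0,0,-0.5],
  [0,0,0,0,0,0,-0.8],
  [0,0,0,0,0,0,-1],
  [0,0,0,0,0,0,-1],
  [0,0,0,0,0,0,-1],
  [0,0,0,0,0,0,-1],
], squeeze=40)

```text
time_s: 3.35
eef_pos: [0.5364, -0.0137, 0.1099]
tcp_rot: [3.141, -0.001, 0.26]
contact_force: [-1.5, 0.4, 5.7]
opening: 0.0205
```

```bash
python3 -c "
from h import *
st=state();print(st['eef_pos'],st['tcp_rot'],st['contact_force'],st['opening'])
p=st['eef_pos'];c=np.array([.592,.029]);print(np.degrees(np.arctan2(*(p[:2]-c)[::-1])),np.hypot(*(p[:2]-c)))
s=snapshot('side');cv2.imwrite('pics/s2.png',s['frame'][150:300,200:400].repeat(4,0).repeat(4,1))
s=snapshot('wrist');cv2.imwrite('pics/w2.png',s['frame'])
"
```

```text
[ 0.53644283 -0.0136812   0.10986226] [ 3.14079179e+00 -1.26129749e-03  2.59940888e-01] [-1.5213633   0.41176821  5.71935874] 0.020547055375802457
-142.46711707647492 0.0700591484991958
```

View pics/s2.png

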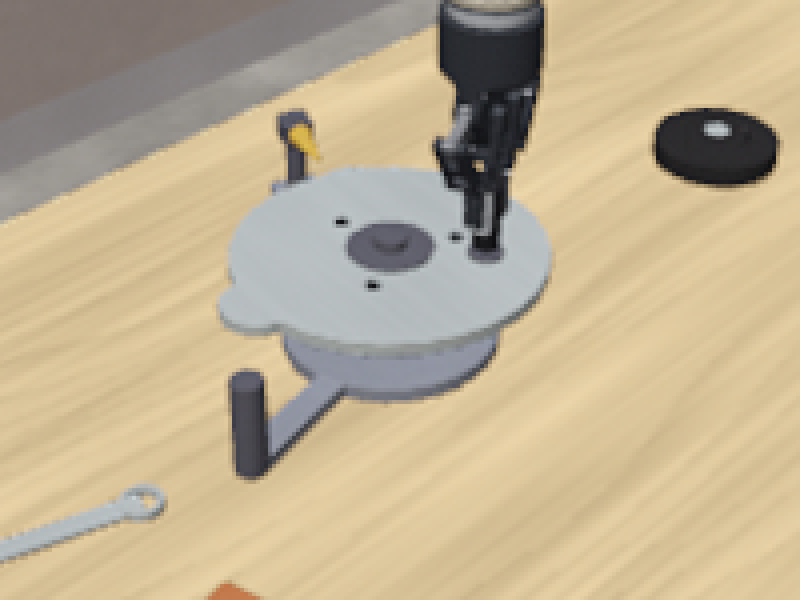

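View pics/w2.png

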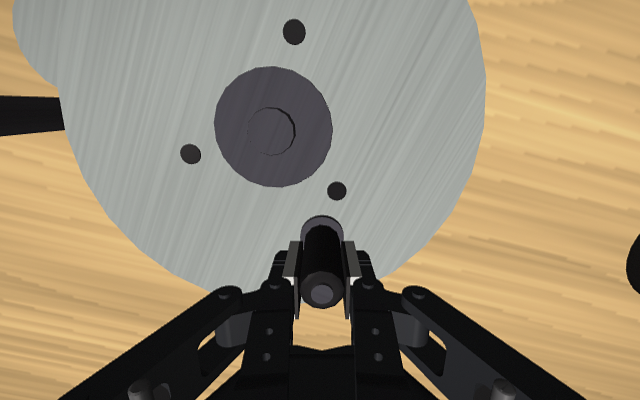

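The wrist view shows the sleeve held between the pads at about (322,260). Next I work out arc waypoints for the first half.

```bash
cat >> h.py <<'E'
def arc(p0,a1,n,c=(.594,.0295),r=.072,a0=None):
    c=np.array(c); st=state()
    if a0 is None:
        d=p0[:2]-c; a0=np.degrees(np.arctan2(d[1],d[0]))%360
    a=np.radians(np.linspace(a0,a1,n+1)[1:])
    return a0,np.array([rel([*(c+r*np.array([np.cos(t),np.sin(t)])),p0[2]],p0) for t in a])
E
python3 -c "
from h import *
p=state()['eef_pos'];a,w=arc(p,170,11);print(a,w.tolist())"
```

```text
216.88745165847692 [[-0.06, -0.17, -0.0], [-0.11, -0.34, -0.0], [-0.15, -0.51, -0.0], [-0.17, -0.69, -0.0], [-0.18, -0.87, -0.0], [-0.17, -1.05, -0.0], [-0.15, -1.23, -0.0], [-0.12, -1.4, -0.0], [-0.08, -1.57, -0.0], [-0.02, -1.74, -0.0], [0.05, -1.91, -0.0]]
```

Emit:
step_arm([
  [-0.06,-0.17,0,0,0,0,-1],
  [-0.11,-0.34,0,0,0,0,-1],
  [-0.15,-0.51,0,0,0,0,-1],
  [-0.17,-0.69,0,0,0,0,-1],
  [-0.18,-0.87,0,0,0,0,-1],
  [-0.17,-1.05,0,0,0,0,-1],
  [-0.15,-1.23,0,0,0,0,-1],
  [-0.12,-1.4,0,0,0,0,-1],
  [-0.08,-1.57,0,0,0,0,-1],
  [-0.02,-1.74,0,0,0,0,-1],
  [0.05,-1.9,0,0,0,0,-1],
  [0.05,-1.9,0,0,0,0,-1],
])

```text
time_s: 4.65
eef_pos: [0.5229, 0.0436, 0.1099]
tcp_rot: [-3.139, -0.001, 0.26]
contact_force: [-1.9, 2.4, 5.9]
opening: 0.0208
```

```bash
python3 -c "
from h import *
st=state();p=st['eef_pos'];print(p,st['contact_force'],st['opening']);a,w=arc(p,114,11);print(a,w.tolist())
s=snapshot('top');cv2.imwrite('pics/t3.png',cv2.resize(s['frame'][90:260,200:440],None,fx=3,fy=3))
s=snapshot('wrist');cv2.imwrite('pics/w3.png',s['frame'])
print(p, state()['eef_pos'])"
```

```text
[0.52285737 0.04360327 0.10989163] [-1.90734698  2.36449031  5.93333194] 0.020751440105913857
168.78709905268394 [[0.12, -0.18, 0.0], [0.23, -0.35, 0.0], [0.36, -0.51, 0.0], [0.5, -0.66, 0.0], [0.66, -0.8, 0.0], [0.83, -0.93, 0.0], [1.01, -1.03, 0.0], [1.19, -1.13, 0.0], [1.39, -1.2, 0.0], [1.59, -1.26, 0.01], [1.79, -1.31, 0.01]]
[0.52285737 0.04360327 0.10989163] [0.52277238 0.04333828 0.109872  ]
```

View pics/w3.png

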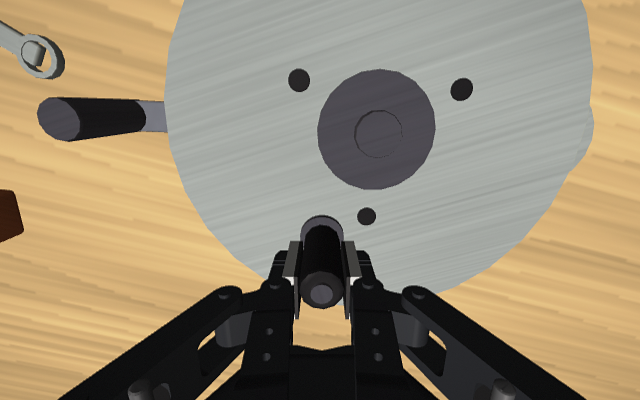

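The wheel has followed, and the handle is still in the pads at about (322,260). I continue with the second half.

Emit:
step_arm([
  [0.12,-0.18,0,0,0,0,-1],
  [0.23,-0.35,0,0,0,0,-1],
  [0.36,-0.51,0,0,0,0,-1],
  [0.5,-0.66,0,0,0,0,-1],
  [0.66,-0.8,0,0,0,0,-1],
  [0.83,-0.93,0,0,0,0,-1],
  [1.01,-1.03,0,0,0,0,-1],
  [1.19,-1.13,0,0,0,0,-1],
  [1.39,-1.2,0,0,0,0,-1],
  [1.59,-1.26,0,0,0,0,-1],
  [1.79,-1.31,0,0,0,0,-1],
  [1.79,-1.31,0,0,0,0,-1],
])

```text
time_s: 5.95
eef_pos: [0.5657, 0.0965, 0.1099]
tcp_rot: [-3.138, -0.004, 0.259]
contact_force: [1.1, 4.9, 4.4]
opening: 0.0211
```

```bash
python3 -c "
from h import *
st=state();p=st['eef_pos'];print(p,st['contact_force'],st['opening']);print(arc(p,114,1))
s=snapshot('top');np.save('t4.npy',s,allow_pickle=True);cv2.imwrite('pics/t4.png',cv2.resize(s['frame'][90:260,200:440],None,fx=3,fy=3,interpolation=cv2.INTER_CUBIC))
"
```

```text
[0.56572621 0.09645358 0.10990286] [1.07814522 4.93843317 4.37108543] 0.021090225359240627
(np.float64(112.89382034315499), array([[-0.04,  0.03, -0.  ]]))
```

View pics/t4.png

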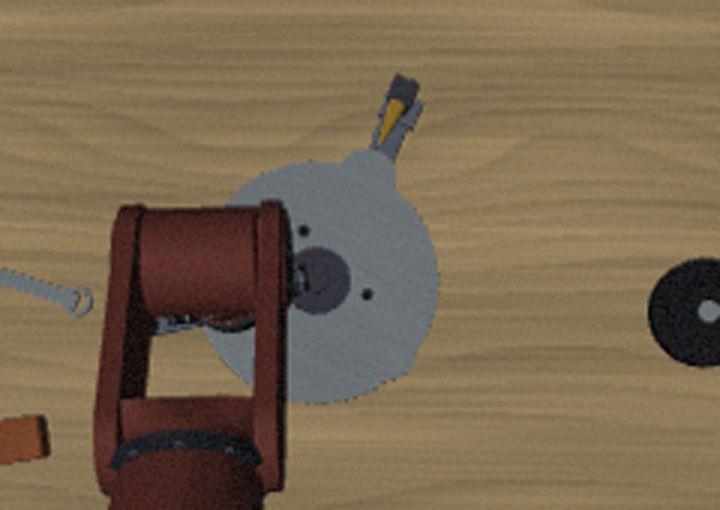

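Emit:
step_arm([
  [0,0,0,0,0,0,-0.4],
  [0,0,0,0,0,0,0],
  [0,0,0,0,0,0,0.5],
  [0,0,0,0,0,0,0.5],
  [0,0,0,0,0,0,0.5],
  [0,0,-0.8,0,0,0,0.5],
  [0,0,-1.6,0,0,0,0.5],
  [0,0,-2.4,0,0,0,0.5],
  [0,0,-3.2,0,0,0,0.5],
  [-1,0.8,-3.6,0,0,0,0.5],
  [-2,1.6,-3.6,0,0,0,0.5],
  [-3,2.4,-3.6,0,0,0,0.5],
])

```text
time_s: 7.2
eef_pos: [0.4955, 0.0001, 0.2177]
tcp_rot: [3.141, -0.002, 0.261]
contact_force: [1.1, -0.9, 0.1]
opening: 0.0643
```

Emit:
step_arm([
  [-1,1.2,0,0,0,0,0.5],
  [-1,2.4,0,0,0,0,0.5],
  [-1,3.6,0,0,0,0,0.5],
  [-1,4.8,0,0,0,0,0.5],
  [-1,6,0,0,0,0,0.5],
  [-1,6,0,0,0,0,0.5],
  [-1,6,0,0,0,0,0.5],
])

```text
time_s: 7.9
eef_pos: [0.5128, -0.1812, 0.2166]
tcp_rot: [-3.141, 0.0, 0.258]
contact_force: [1.0, 0.6, 0.1]
opening: 0.0639
```

```bash
python3 -c "
from h import *
st=state();print(st['eef_pos'],st['contact_force'],st['opening'])
s=snapshot('top');np.save('t5.npy',s,allow_pickle=True);cv2.imwrite('pics/t5.png',cv2.resize(s['frame'][90:260,200:440],None,fx=3,fy=3,interpolation=cv2.INTER_CUBIC))
"
```

```text
[ 0.51283387 -0.18118452  0.21655333] [1.025848   0.60996751 0.13051853] 0.06388985915772127
```

View pics/t5.png

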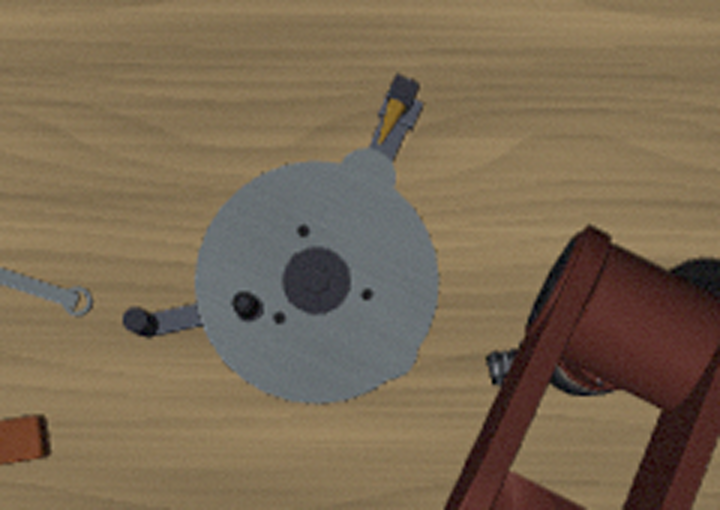

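The wheel is free with the hump at about (370,150) and the pointer tip at (380,147). I check the angles.

```bash
python3 - <<'E'
from h import *
s=np.load("t5.npy",allow_pickle=True).item()
p=lambda u,v,z: ray(s,200+(u+.5)/3-.5,90+(v+.5)/3-.5,z)
c=p(318,281,.094)
A=lambda q:(np.hypot(*(q-c)[:2]),np.degrees(np.arctan2((q-c)[1],(q-c)[0])))
h=A(p(245,303,.142)); print("hub",c,"handle",h,"-> high",h[1]-137.5)
print("tip",A(p(380,147,.076)),"clamp",A(p(405,82,.087)),"hump edges",A(p(343,160,.082)),A(p(395,180,.082)),"crest",A(p(370,150,.082)))
a=np.load("top0.npy",allow_pickle=True).item()["frame"];b=s["frame"]
d=cv2.absdiff(cv2.GaussianBlur(a,(5,5),0),cv2.GaussianBlur(b,(5,5),0)).max(2)
for n,(x0,x1,y0,y1) in dict(wr=(165,240,160,205),bar=(170,225,220,255),disc=(405,465,165,220)).items(): print(n,d[y0:y1,x0:x1].max())
E
```

```text
hub [0.59051576 0.02688809 0.094     ] handle (np.float64(0.07186140697547887), np.float64(112.50784257533721)) -> high -24.992157424662793
tip (np.float64(0.151658986208713), np.float64(-23.267894925984763)) clamp (np.float64(0.22024671206736307), np.float64(-22.485209682452883)) hump edges (np.float64(0.12622175074593273), np.float64(-10.405557258211156)) (np.float64(0.12860028775799362), np.float64(-35.781351855441)) crest (np.float64(0.14358353441524813), np.float64(-20.294585074852044))
wr 13
bar 12
disc 92
```

```bash
python3 - <<'E'
from h import *
s=snapshot('side'); a=np.load("side0.npy",allow_pickle=True).item()["frame"]
cv2.imwrite('pics/s6.png',s['frame'])
t=snapshot('top');b=np.load("t5.npy",allow_pickle=True).item()["frame"]
print("wheel change",cv2.absdiff(cv2.GaussianBlur(t['frame'],(5,5),0),cv2.GaussianBlur(b,(5,5),0))[100:230,260:350].max())
st=state();print(st['time_s'],abs(st['dq']).max())
E
```

```text
wheel change 4
8.05 0.007068413349905453
```

View pics/s6.png

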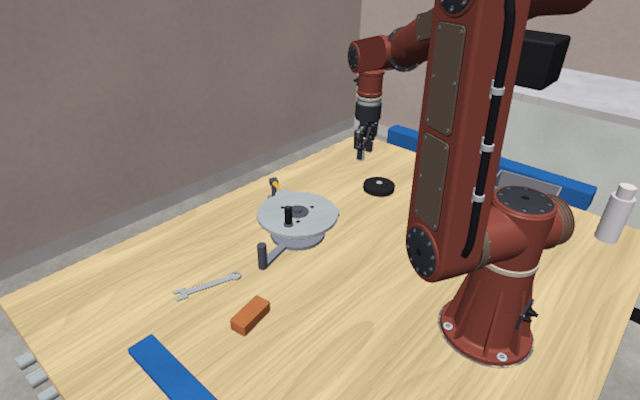

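The side view shows the gripper clear of everything. The disc at (379,186), the wrench and the bar are where they were, so I hand in.

```bash
python3 -c "
from h import *
print(close_job())"
```

```text
the job is handed in; nothing more can be done
None
```

I gripped the handle from above and led the wheel about 103° clockwise, at under about 1 rad/s commanded. Then I let go, lifted clear, moved the arm aside and handed the job in at about 8 s.

**Alignment:** The pointer tip measured -23.3° from the wheel's axis. The three readings of the high spot spread over about 5°:

| Basis | Angle |
|---|---|
| Handle position minus 137.5° | -25.0° |
| Middle of the hump's edges | about -23.1° |
| Outermost point picked by eye | -20.3° |

All three are within about 3° of the pointer, against a limit of about 10°.

**At rest and untouched:** The last two top pictures showed no wheel motion, and the gripper was clear of everything.

**Loose things:** The wrench and bar were unchanged in the top view. The top-view comparison flagged a change at the grinding disc; I put that down to the arm covering it. The side view shows the disc where it started.

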